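# Lay out a latch kit around the switch panel

## Task

Lay out the latch kit around the black switch panel and the yellow riser block: set the brass spring cup, mouth up, on the middle of the riser block, and only when it stands there put the blue bush upright into it. Lay the steel latch lever flat on the shelf, midway between panel and block, level with the middle of the panel and parallel to the panel's long sides; lay the red pin gauge on the shelf behind the panel (the side away from the robot), centred on its far short end and parallel to that end, with a 40 mm gap to it. Leave the dark steel cup and the green tub where they are.

Things in the scene. Friction and masses are not known exactly. Their poses are not given: they have to be found in the camera images.
- panel: black rocker switch panel, fixed on the shelf, 120 (its x, long sides) x 80 (its y) mm, 22 mm high with three rockers standing up to about 33 mm in a row along x. Origin: centre of its underside on the shelf. Its +x points roughly away from the robot (within about 11 degrees), so its far short end is at x = +60 mm
- block: plain yellow riser block, fixed on the shelf, 80 x 80 mm, 30 mm high. Origin: centre of its underside. It stands beside the panel, on its left or its right, the two centres about 220 mm apart along the panel's y and nearly level in the panel's x
- brass_cup: brass spring retainer cup, loose, standing mouth up, outer diameter 48 mm, height 26 mm, wall 4 mm (mouth 40 mm wide), inner floor 5 mm above its underside, 0.12 kg. Origin: centre of its underside; z up
- bush: blue nylon bush, loose, a plain solid cylinder standing upright, diameter 26 mm, height 60 mm, 0.05 kg. Origin: centre of its underside; z along its axis, up. It stands 7 mm clear all round in the cup
- lever: latch lever of dull dark steel, loose, lying flat: a straight bar 22 mm wide, 12 mm thick, 120 mm long in all (x from -60 to +60 mm), with a round boss (34 mm across, 14 mm thick) centred at x = -43 mm and a low nose (top 20 mm up) at x = +46 to +58 mm. Origin: middle of its length, on its underside; x along the bar, z up. 0.2 kg, balances 5 mm to the boss side. Either end may point forward
- gauge: red enamel pin gauge, loose, lying flat: square red handle 16 x 16 x 60 mm with a steel pin 25 mm long out of each end (12 mm thick at +x, 8 mm at -x), 110 mm long in all. Origin: middle of its length, on its underside; x along its length, z up. 0.1 kg; either way round is right
- dark_cup: bystander: cup of the same shape and size as the brass one but of dark steel, standing on the shelf; not part of the kit. Origin: centre of its underside
- tub: bystander: green open parts tub holding bolts, 90 x 120 mm, 55 mm high. Origin: centre of its underside

How it is judged:
On the way, in this order (a step that is already met when the one before it is completed fails the run):
1. the brass cup stands mouth up on the middle of the riser block, let go (horizontal distance between brass_cup and block below 0.012 m and z of brass_cup in the frame of block between 0.026 and 0.034 m and angle between brass_cup's own z axis and vertical below 0.1 rad and linear speed of brass_cup below 0.02 m/s and contact force between the fingers and brass_cup below 0.1 N), for 0.2 s.
2. then the bush stands upright in the brass cup, let go (horizontal distance between bush and brass_cup below 0.011 m and z of bush in the frame of brass_cup between 0.001 and 0.01 m and angle between bush's own z axis and vertical below 0.12 rad and linear speed of bush below 0.02 m/s and contact force between the fingers and bush below 0.1 N), for 0.2 s.
At the end, for the whole second after the job is handed in: All released and at rest: cup on block within 12 mm of its centre, bush upright in it; lever flat, midway panel to block (14 mm), level with panel centre (15 mm), parallel (0.2 rad); gauge flat behind panel, gap 40 mm, centred (each 15 mm), parallel to its far end (0.2 rad) (all of step 1 and all of step 2 and ((y of block in the frame of panel above 0 m and y of lever in the frame of panel between 0.096 and 0.124 m) or (y of block in the frame of panel below 0 m and y of lever in the frame of panel between -0.124 and -0.096 m)) and x of lever in the frame of panel between -0.015 and 0.015 m and angle between the x axis of lever and the x axis of panel, either way round below 0.2 rad and angle between lever's own z axis and vertical below 0.1 rad and height (world z) of lever between -0.004 and 0.005 m and linear speed of each of lever, gauge below 0.02 m/s and contact force between the fingers and lever below 0.1 N and x of gauge in the frame of panel between 0.093 and 0.123 m and y of gauge in the frame of panel between -0.015 and 0.015 m and angle between the x axis of gauge and the y axis of panel, either way round below 0.2 rad and (angle between gauge's own z axis and vertical below 0.1 rad or angle between gauge's own z axis and vertical above 1.47 rad) and height (world z) of gauge below 0.02 m and contact force between the fingers and gauge below 0.1 N); the robot touches nothing.
It fails at once if a bystander (dark cup, tub) is pushed more than 20 mm or tipped (distance of any of dark_cup, tub from where it was at the start of the episode above 0.02 m or angle between any of dark_cup, tub's own z axis and vertical above 0.3 rad).
It also fails if it takes over 106 s, if anything falls off the work surface, if the arm or the gripper's body presses on something with over 40 N, if the wrist force passes 120 N, or if a joint passes its speed limit or range.

## Robot

A 6-joint arm with a two-finger parallel gripper is mounted at the origin on the work surface. World frame = base frame: x ahead of the robot, y to its left, z up, the work surface at z = 0. Lengths are in m, angles in rad, forces in N, time in s.
With the tool pointing down it reaches from about 0.425 to 0.95 m from the base axis. Payload 3.5 kg.
Tool frame: the origin (TCP) lies between the finger pads; the fingertips stand 22 mm ahead of it and the grasp point (between the pads) lies 3 mm ahead of it (ctrl.nose_length is the z of the fingertips in the tool frame, in m); z points along the fingers, y is the line along which they close (so a half turn about z gives the same grasp; the last joint's range is limited). The gripper opens to 85 mm and grips with 20 to 120 N. Pads are 22 mm wide; open, the fingers measure 114 mm over their backs; the gripper's body (76 mm by 85 mm) begins 54 mm behind the grasp point. The pads swing forward as they close: fully open they stand 13 mm farther back than shut.
Start: joints at [1.016, 0.286, 1.577, -0, 1.279, -0.15], TCP at [0.266, 0.62, 0.253] pointing down, gripper open.
Joint ranges: [-2.77, 2.77], [-0.9, 2.22], [0.21, 2.48], [-1.53, 4.67], [0.24, 2.81], [-2.84, 2.84]. Speed limits (rad/s): [2.79, 2.79, 3.14, 3.14, 3.14, 3.14].

## Interface

Orientations are given as a unit quaternion [x, y, z, w].
In Python, from plant import ctrl gives the robot as it stands. The module is installed in compiled form; this text tells all that it offers.
- The arm moves only by the tool send_rows, never from a script. Its argument "rows" is text: rows parted by semicolons, each of 7 numbers parted by spaces: the turn, a rotation vector about the tool's x, y, z in parts of the range, where 1.0 means 90 degrees, then the shift along the tool's x, y, z in a scale on which 1.0 is 0.8 m, then the opening, from -1 (shut) to 1 (fully open). A call has 1 to 8 rows; each row is the pose to reach, as a shift and turn from the pose commanded when the call began, along the tool's axes at that moment; what a row does not reach only later rows make up. A row lasts 1/8 s, in which the tool goes at most 62.5 mm and 10.7 degrees, less where a joint would pass 70% of its speed; a pose out of reach is approached as far as the arm can. A call with a gripper value outside its range is refused whole. The fingers move at their own pace and stop on an object; "grip_force" is the grip in N (left out, the last holds). Time passes only in rows, so rows that repeat a pose let the fingers close. It gives the time, the measured TCP pose, the force, the opening and the grip force at its end, in the units of the state.
- ctrl.get_state(): the state, without advancing time (a new reading comes with each control period).
- ctrl.read_camera(name): name is "side" or "top" or "wrist"; returns a dict with "color" (420x560x3 uint8, red, green, blue), "fx", "fy", "cx", "cy" (pixels), "extrinsics" (4x4, takes a point from world to camera coordinates). Camera axes: x right, y down, z forward; pixel columns grow to the right and rows downward; lengths in m; the calibration is good to about 2 mm. The wrist camera is an equidistant fisheye: a pixel r from the principal point sees the ray r / f radians off the axis. A picture is of the moment at which its call begins. There is no depth.
- ctrl.sign_off(): hands the job in; it is judged then, once.
Trained networks look in a picture, given as the dict that the camera call returned (one of the last four; its "shot" number tells which), for a name from the list of things; names that differ only in an ending like _2 or _b are one class to them, and where a whole thing is asked for, a point or a joint stands for the part that bears it (a point fixed in the world has none). Each returns a list of dicts, best first, with "p" (0 to 1); they miss things now and then, are a little off and sometimes report something else, mostly with a low value. They report only what shows in the picture. A call takes as long as a camera call.
- ctrl.look_for(picture, target): "position" ([x, y, z] in m, in the coordinates of the camera as it stood for that picture, good to about 4 mm: the middle of the surface that is visible of it).
The state is a dict: "time": time; "qpos": joint angles; "dq": joint speeds; "joint_efforts": joint torques, N m; "eef_pos": TCP position; "tcp_rot": TCP orientation; "contact_force": force on the tool from outside, world axes, zero at the start; "wrist_torque": the same for the moment, N m; "opening": opening from 0.0 (shut) to 1.0 (fully open); "finger_force": force on a finger pad.
Only numpy, scipy, OpenCV 4.12 (cv2) and the standard library are available. Lean on these libraries where they do the work, as an engineer would, in place of code of your own. Each camera call takes 0.05 s, during which the arm holds its last target. There are 200 camera calls.

## Working session

There is one attempt and no reset: what is moved stays moved. The work goes in short steps, Python scripts to look and compute and a tool call to move; the robot and the scene stay as the last step left them, time stands still between calls to the robot, and variables do not carry over. Pictures are saved under pics/ and viewed, at most 14 in all, crops included, and the job is handed in when it is done.

Besides the shell and the picture viewer there is one more tool, called after ">>>" by a JSON object that holds its "api" and its "payload", one argument or row to a line. send_rows: Moves the arm, as the interface text tells. Its arguments: {"type":"object","properties":{"rows":{"type":"string"},"grip_force":{"type":"number"}},"required":["rows"]}

```bash
mkdir -p pics; cat > h.py <<'E'
import numpy as np, cv2
from plant import ctrl
from scipy.spatial.transform import Rotation as R
def cam(n,save=None):
    p=ctrl.read_camera(n)
    if save: cv2.imwrite('pics/'+save,p['color'][:,:,::-1])
    return p
def toworld(p,c):
    E=np.array(p['extrinsics']); return E[:3,:3].T@(np.array(c)-E[:3,3])
def proj(p,X):
    E=np.array(p['extrinsics']); c=E[:3,:3]@np.array(X)+E[:3,3]
    return np.array([p['fx']*c[0]/c[2]+p['cx'],p['fy']*c[1]/c[2]+p['cy']])
def unproj(p,uv,z):
    E=np.array(p['extrinsics']); r=E[:3,:3].T@np.array([(uv[0]-p['cx'])/p['fx'],(uv[1]-p['cy'])/p['fy'],1.]); o=-E[:3,:3].T@E[:3,3]
    return o+r*(z-o[2])/r[2]
E
python3 - <<'E'
from h import *
for n in ['top','side']:
    p=cam(n,n+'0.png')
    print(n,p['fx'],p['cx'],np.round(np.array(p['extrinsics']),3).tolist())
    for t in ['panel','block','brass_cup','bush','lever','gauge','dark_cup','tub']:
        for d in ctrl.look_for(p,t)[:2]:
            w=toworld(p,d['position']); print(t,round(d['p'],2),np.round(w,3),np.round(proj(p,w)))
s=ctrl.get_state();print(s['time'],s['eef_pos'],s['tcp_rot'])
E
```

```text
top 419.83340230320033 283.774917314342 [[-0.005, -1.0, 0.013, 0.009], [-0.984, 0.003, -0.18, 0.504], [0.18, -0.014, -0.984, 1.011], [0.0, 0.0, 0.0, 1.0]]
panel 0.68 [ 0.451 -0.119  0.021] [333. 227.]
block 0.71 [0.494 0.091 0.031] [251. 210.]
brass_cup 0.8 [ 0.546 -0.318  0.01 ] [407. 192.]
brass_cup 0.66 [0.495 0.091 0.032] [251. 209.]
bush 0.3 [ 0.376 -0.307  0.019] [407. 256.]
lever 0.74 [0.376 0.309 0.012] [164. 258.]
gauge 0.46 [ 0.375 -0.312  0.017] [409. 257.]
dark_cup 0.67 [ 0.66  -0.302  0.008] [398. 150.]
tub 0.67 [0.67  0.289 0.025] [176. 145.]
tub 0.52 [0.531 0.291 0.061] [169. 194.]
side 539.6130553791522 278.89270542503266 [[0.856, -0.516, 0.004, -0.465], [-0.389, -0.651, -0.652, 0.238], [0.339, 0.556, -0.759, 0.976], [0.0, 0.0, 0.0, 1.0]]
panel 0.76 [ 0.45  -0.135  0.025] [274. 280.]
block 0.8 [0.494 0.079 0.03 ] [240. 198.]
brass_cup 0.82 [ 0.542 -0.313  0.007] [367. 335.]
bush 0.59 [0.531 0.284 0.037] [213. 135.]
lever 0.64 [0.375 0.296 0.016] [151. 162.]
gauge 0.57 [ 0.376 -0.317  0.011] [291. 381.]
dark_cup 0.78 [ 0.66  -0.305  0.019] [416. 299.]
tub 0.81 [0.66  0.288 0.025] [259. 121.]
0.9 [0.26580279 0.62045096 0.25331454] [ 2.01016205e-01  9.79587916e-01  4.22433192e-06 -2.22585161e-06]
```

View pics/top0.png

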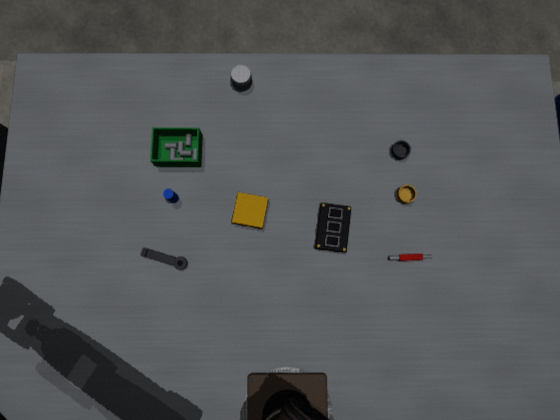

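View pics/side0.png

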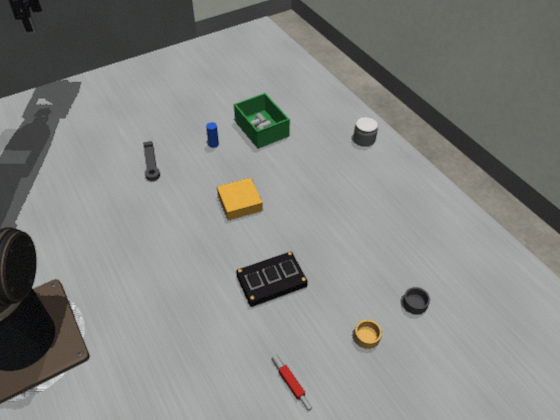

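Top view shows the block at (251,210), panel (333,227), lever (164,258) with its boss to the right, gauge (409,257), brass cup (406,194), bush (170,195), dark cup (400,150) and tub (177,146). The side view agrees. Next I'll fit the known shapes to the silhouettes in both views.

```bash
cat > fit.py <<'E'
from h import *
from scipy.optimize import minimize
def box(x0,x1,y0,y1,z0,z1): return np.array([[x,y,z] for x in(x0,x1) for y in(y0,y1) for z in(z0,z1)])
def cyl(r,z0,z1,cx=0): return np.array([[cx+r*np.cos(a),r*np.sin(a),z] for a in np.linspace(0,2*np.pi,24) for z in(z0,z1)])
M={'panel':[box(-.06,.06,-.04,.04,0,.022)],'block':[box(-.04,.04,-.04,.04,0,.03)],'brass_cup':[cyl(.024,0,.026)],'bush':[cyl(.013,0,.06)],'dark_cup':[cyl(.024,0,.026)],
'lever':[box(-.06,.06,-.011,.011,0,.012),cyl(.017,0,.014,-.043),box(.046,.058,-.011,.011,0,.02)],
'gauge':[box(-.03,.03,-.008,.008,0,.016)]}
def mask(p,n):
    h=cv2.cvtColor(p['color'],cv2.COLOR_RGB2HSV).astype(int); H,S,V=h[...,0],h[...,1],h[...,2]
    if n in('block','brass_cup'): return (H>10)&(H<32)&(S>110)&(V>40)
    if n=='bush': return (H>100)&(H<130)&(S>110)&(V>40)
    if n=='gauge': return ((H<10)|(H>170))&(S>110)&(V>40)
    return V<75
K=4
def fit(pics,n,g,win=.1):
    data=[]
    for p in pics:
        c=proj(p,[g[0],g[1],.015]); w=int(p['fx']*win/1.0)
        x0,y0=int(max(c[0]-w,0)),int(max(c[1]-w,0)); m=mask(p,n)[y0:y0+2*w,x0:x0+2*w].astype(np.float32)
        m=cv2.resize(m,None,fx=K,fy=K,interpolation=cv2.INTER_LINEAR)>.5
        l,lab,st,_=cv2.connectedComponentsWithStats(m.astype(np.uint8)); m=lab==1+np.argmax(st[1:,4])
        data.append((p,x0,y0,m))
    def ren(v,d):
        p,x0,y0,m=d; im=np.zeros(m.shape,np.uint8); c,s=np.cos(v[2]),np.sin(v[2])
        for P in M[n]:
            q=[(proj(p,[v[0]+c*a-s*b,v[1]+s*a+c*b,z])-[x0,y0]+.5)*K-.5 for a,b,z in P]
            cv2.fillConvexPoly(im,cv2.convexHull(np.round(np.array(q)*16).astype(np.int32)),1,shift=4)
        return im>0
    def cost(v): return -np.mean([(ren(v,d)&d[3]).sum()/(ren(v,d)|d[3]).sum() for d in data])
    best=min((minimize(cost,[g[0],g[1],y],method='Nelder-Mead',options=dict(initial_simplex=[[g[0],g[1],y],[g[0]+.01,g[1],y],[g[0],g[1]+.01,y],[g[0],g[1],y+.2]],xatol=1e-4,fatol=1e-4)) for y in g[2]),key=lambda r:r.fun)
    return best.x,-best.fun
E
python3 - <<'E'
from fit import *
T,S=cam('top'),cam('side')
G={'panel':(.451,-.12,[0,-.15]),'block':(.494,.085,[0,-.15]),'brass_cup':(.545,-.315,[0]),'bush':(.53,.287,[0]),'dark_cup':(.66,-.303,[0]),'lever':(.376,.305,[.5,1.2,1.8,-1.2,-1.8]),'gauge':(.376,-.315,[1.2,1.6])}
for n,g in G.items():
    for nm,ps in(('T',[T]),('S',[S]),('TS',[T,S])):
        v,c=fit(ps,n,g); print(n,nm,np.round(v,4),round(c,3))
E
```

```text
panel T [ 0.4514 -0.1187 -0.1403] 0.924
panel S [ 0.4531 -0.1196 -0.1507] 0.804
panel TS [ 0.4518 -0.119  -0.1449] 0.862
block T [ 0.4971  0.0931 -0.188 ] 0.949
block S [ 0.498   0.0939 -0.2287] 0.93
block TS [ 0.4974  0.0931 -0.195 ] 0.937
brass_cup T [ 0.5396 -0.3153  0.1038] 0.721
brass_cup S [ 0.5416 -0.3121 -0.0052] 0.862
brass_cup TS [ 0.5394 -0.3146  0.0875] 0.788
bush T [ 0.5337  0.2961 -0.2975] 0.565
bush S [0.5338 0.2958 0.1564] 0.834
bush TS [ 0.5332  0.2958 -0.1269] 0.7
dark_cup T [ 0.6577 -0.3038  0.0768] 0.924
dark_cup S [ 0.6602 -0.305   0.0493] 0.612
dark_cup TS [ 0.6584 -0.3045  0.1142] 0.76
lever T [0.3752 0.3104 1.2667] 0.926
lever S [0.3735 0.3108 1.352 ] 0.136
lever TS [0.3751 0.3103 1.2711] 0.528
gauge T [ 0.3748 -0.3188  1.5752] 0.836
gauge S [ 0.3766 -0.3166  1.5607] 0.816
gauge TS [ 0.3756 -0.3172  1.612 ] 0.815
```

```bash
cat > rel.py <<'E'
import sys
from h import *
def rel(x,y,z,ang=None):
    s=ctrl.get_state(); r=R.from_quat(s['tcp_rot']); m=r.as_matrix(); a=np.degrees(np.arctan2(m[1,1],m[0,1]))
    d=m.T@(np.array([x,y,z])-s['eef_pos'])*1000
    t=0 if ang is None else (ang-a+90)%180-90
    g=R.from_euler('z',a+t if ang is not None else a,degrees=True)*R.from_euler('xz',[180,-90],degrees=True)
    # ideal tool-down frame: z=-Z, y at angle
    ay=np.radians(a+t); Y=np.array([np.cos(ay),np.sin(ay),0]);Z=np.array([0,0,-1.]);X=np.cross(Y,Z)
    rv=(r.inv()*R.from_matrix(np.c_[X,Y,Z])).as_rotvec(degrees=True)
    print('turn',np.round(rv,1),'shift',np.round(d,1),'| y-ang',round(a,1),'q6',round(s['qpos'][5],2),'t',round(s['time'],1),'pos',np.round(s['eef_pos'],4),'open',round(s['opening'],2))
if __name__=='__main__':
    for a in sys.argv[1:]: rel(*[float(v) for v in a.split(',')])
E
python3 rel.py .5,.1,.25,20 .541,-.314,.2,-70
```

```text
turn [ 0.  -0.  46.8] shift [-420.2 -386.2    3.3] | y-ang 66.8 q6 -0.15 t 1.0 pos [0.2658 0.6205 0.2533] open 1.0
turn [  0.   -0.  -43.2] shift [-621.  -750.6   53.3] | y-ang 66.8 q6 -0.15 t 1.0 pos [0.2658 0.6205 0.2533] open 1.0
```

Units first: shifts go in shares of 0.8 m and turns go in shares of 90 degrees. So -400 mm / 800 = -0.5, -136 mm / 800 = -0.17, 80 degrees / 90 = 0.8889.

>>> {"api": "send_rows", "payload": {
  "rows": "0 0 0.1111 -0.0625 -0.0563 0 1; 0 0 0.2222 -0.125 -0.1125 0 1; 0 0 0.3333 -0.1875 -0.17 0 1; 0 0 0.4444 -0.25 -0.2275 0 1; 0 0 0.5556 -0.3125 -0.285 0 1; 0 0 0.6667 -0.375 -0.3425 0 1; 0 0 0.7778 -0.4375 -0.4 0 1; 0 0 0.8889 -0.5 -0.4575 0 1"
}}

```text
time: 2.0
eef_pos: [0.4726, 0.1631, 0.2538]
tcp_rot: [0.785, 0.619, 0.001, 0.0]
contact_force: [0.9, 0.9, -0.6]
opening: 1.0
finger_force: 0.0
```

```bash
python3 rel.py .541,-.314,.2,-70
```

```text
turn [ 0.  -0.1 56.5] shift [-447.9  177.9   53.8] | y-ang -13.5 q6 0.36 t 2.0 pos [0.4726 0.1631 0.2538] open 1.0
```

Converted, -446 mm / 800 = -0.5575, 177 mm / 800 = 0.2213, 56 degrees / 90 = 0.6222.

>>> {"api": "send_rows", "payload": {
  "rows": "0 0 0.0778 -0.07 0.0275 0.0075 1; 0 0 0.1556 -0.14 0.055 0.0163 1; 0 0 0.2333 -0.21 0.0825 0.025 1; 0 0 0.3111 -0.28 0.11 0.0338 1; 0 0 0.3889 -0.35 0.1388 0.0425 1; 0 0 0.4667 -0.42 0.1663 0.05 1; 0 0 0.5444 -0.49 0.1938 0.0588 1; 0 0 0.6222 -0.5575 0.2213 0.0675 1"
}}

```text
time: 3.0
eef_pos: [0.5427, -0.3118, 0.1994]
tcp_rot: [0.984, 0.178, 0.0, 0.0]
contact_force: [0.1, -0.0, -0.4]
opening: 1.005
finger_force: 0.0
```

```bash
cat > wl.py <<'E'
import sys
from rel import *
# ray from wrist look_for position intersect at known height
p=cam('wrist',sys.argv[3] if len(sys.argv)>3 else None); z=float(sys.argv[2])
E=np.array(p['extrinsics']); o=-E[:3,:3].T@E[:3,3]
for d in ctrl.look_for(p,sys.argv[1])[:3]:
    w=toworld(p,d['position']); q=o+(w-o)*(z-o[2])/(w[2]-o[2]); c=np.array(d['position']);th=np.arctan2(np.hypot(c[0],c[1]),c[2]);k=p['fx']*th/np.hypot(c[0],c[1])
    print(round(d['p'],2),np.round(w,4),'at z',np.round(q,4),'px',np.round([p['cx']+k*c[0],p['cy']+k*c[1]]))
print('cam',np.round(o,3))
E
python3 wl.py brass_cup .02 w1.png; python3 rel.py .541,-.314,.1
```

```text
0.89 [ 0.5358 -0.3167  0.0049] at z [ 0.5397 -0.3151  0.02  ] px [277. 200.]
cam [ 0.616 -0.285  0.32 ]
turn [ 0.1  0.1 -0. ] shift [-0.7 -1.3 98.2] | y-ang -69.6 q6 0.53 t 3.1 pos [ 0.5422 -0.3148  0.1982] open 1.0
```

View pics/w1.png

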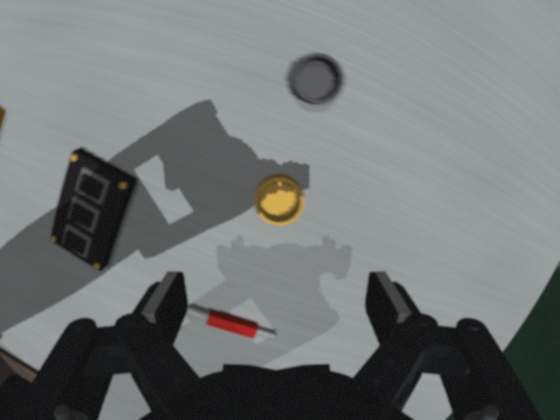

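Wrist view: the brass cup is at (279,199) between the open fingers and the dark cup is well clear at (315,80). Descending.

Converted, 173 mm / 800 = 0.2163, 165 mm / 800 = 0.2063.

>>> {"api": "send_rows", "payload": {
  "rows": "0 0 0 -0.0025 -0.0013 0.0625 1; 0 0 0 -0.0025 -0.0013 0.125 1; 0 0 0 -0.0025 -0.0013 0.175 1; 0 0 0 -0.0025 -0.0013 0.2063 1; 0 0 0 -0.0025 -0.0013 0.2163 1; 0 0 0 -0.0025 -0.0013 0.2163 1; 0 0 0 -0.0025 -0.0013 0.2163 -1; 0 0 0 -0.0025 -0.0013 0.2163 -1",
  "grip_force": 40
}}

```text
time: 4.1
eef_pos: [0.5413, -0.3102, 0.028]
tcp_rot: [0.984, 0.181, 0.001, 0.001]
contact_force: [-0.1, -1.6, -0.0]
opening: 0.61
finger_force: 0.0
```

>>> {"api": "send_rows", "payload": {
  "rows": "0 0 0 0 0 0 -1; 0 0 0 0 0 0 -1; 0 0 0 0 0 0 -1; 0 0 0 0 0 0 -1"
}}

```text
time: 4.6
eef_pos: [0.5415, -0.3104, 0.0284]
tcp_rot: [0.984, 0.181, 0.001, 0.001]
contact_force: [0.1, -0.3, 5.7]
opening: 0.54
finger_force: 41.7
```

```bash
python3 rel.py .4973,.0932,.15,
```

```text
Traceback (most recent call last):
  File "rel.py", line 13, in <module>
    for a in sys.argv[1:]: rel(*[float(v) for v in a.split(',')])
                                 ~~~~~^^^
ValueError: could not convert string to float: ''
```

```bash
python3 rel.py .541,-.314,.14 .4973,.0932,.14
```

```text
turn [ 0.2 -0.1  0. ] shift [  -1.6    3.5 -111.6] | y-ang -69.2 q6 0.52 t 4.6 pos [ 0.5415 -0.3104  0.0284] open 0.54
turn [ 0.2 -0.1  0. ] shift [ 102.2 -392.7 -112.6] | y-ang -69.2 q6 0.52 t 4.6 pos [ 0.5415 -0.3104  0.0284] open 0.54
```

Converted, -125 mm / 800 = -0.1563, -110 mm / 800 = -0.1375.

>>> {"api": "send_rows", "payload": {
  "rows": "0 0 0 0 0 -0.0375 -1; 0 0 0 0 0 -0.0875 -1; 0 0 0 0 0 -0.1375 -1; 0 0 0 0 0 -0.1563 -1"
}}

```text
time: 5.1
eef_pos: [0.5412, -0.3101, 0.154]
tcp_rot: [0.984, 0.181, 0.001, 0.002]
contact_force: [-0.1, -0.2, -0.6]
opening: 0.542
finger_force: 41.7
```

```bash
sleep 0; python3 rel.py .4973,.0932,.14; python3 - <<'E'
from fit import *
S=cam('side'); s=ctrl.get_state(); print(s['eef_pos'],s['finger_force'],s['contact_force'])
print([(round(d['p'],2),np.round(toworld(S,d['position']),4)) for d in ctrl.look_for(S,'brass_cup')])
T=cam('top');print([(round(d['p'],2),np.round(toworld(T,d['position']),4)) for d in ctrl.look_for(T,'brass_cup')])
E
```

```text
turn [ 0.2 -0.1  0. ] shift [ 102.2 -392.7   12.8] | y-ang -69.2 q6 0.52 t 5.1 pos [ 0.5412 -0.3101  0.154 ] open 0.54
[ 0.54151285 -0.31026773  0.15487199] 41.71653471887112 [0.72250305 0.29852211 0.26291185]
[(0.88, array([ 0.5387, -0.3122,  0.1351])), (0.66, array([ 0.3744, -0.3153,  0.0173]))]
[]
```

Converted, -393 mm / 800 = -0.4913, -350 mm / 800 = -0.4375.

>>> {"api": "send_rows", "payload": {
  "rows": "0 0 0 0.01 -0.0375 0 -1; 0 0 0 0.0275 -0.1 0 -1; 0 0 0 0.045 -0.1688 0 -1; 0 0 0 0.0625 -0.2375 0 -1; 0 0 0 0.08 -0.3063 0 -1; 0 0 0 0.0975 -0.375 0 -1; 0 0 0 0.115 -0.4375 0 -1; 0 0 0 0.1288 -0.4913 0 -1"
}}

```text
time: 6.3
eef_pos: [0.4951, 0.0964, 0.1488]
tcp_rot: [0.984, 0.181, -0.002, -0.0]
contact_force: [-0.2, 0.6, -0.7]
opening: 0.539
finger_force: 41.7
```

Converted, 40 mm / 800 = 0.05, 30 mm / 800 = 0.0375.

>>> {"api": "send_rows", "payload": {
  "rows": "0 0 0 0 0 0.0125 -1; 0 0 0 0 0 0.0375 -1; 0 0 0 0 0 0.05 -1; 0 0 0 0 0 0.05 -1"
}}

```text
time: 6.8
eef_pos: [0.4958, 0.0938, 0.1093]
tcp_rot: [0.984, 0.18, -0.002, -0.0]
contact_force: [-0.8, 1.1, -1.0]
opening: 0.546
finger_force: 41.7
```

```bash
python3 rel.py .4973,.0932,.058; python3 wl.py brass_cup .09;python3 wl.py block .03 w2.png;  python3 - <<'E'
from fit import *
S=cam('side','s2.png')
print([(round(d['p'],2),np.round(toworld(S,d['position']),4)) for d in ctrl.look_for(S,'brass_cup')])
E
```

```text
turn [-0.1  0.2  0. ] shift [ 1.4  1.2 51.3] | y-ang -69.3 q6 1.19 t 6.8 pos [0.4958 0.0938 0.1093] open 0.55
0.71 [0.4895 0.09   0.0939] at z [0.4872 0.0891 0.09  ] px [278. 296.]
cam [0.57  0.121 0.229]
0.94 [0.515  0.1031 0.0272] at z [0.5158 0.1033 0.03  ] px [272. 203.]
cam [0.571 0.121 0.232]
[(0.65, array([0.4873, 0.097 , 0.091 ]))]
```

View pics/w2.png

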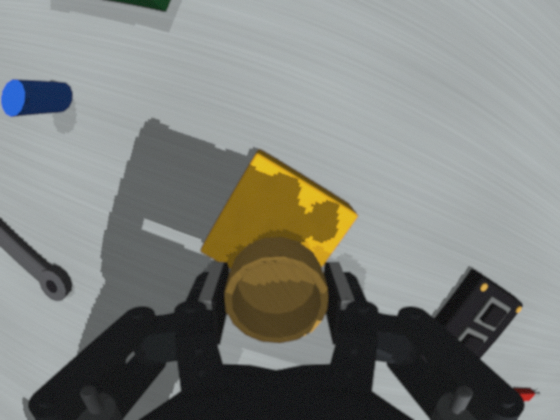

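Wrist view: the cup is held between the fingers, rim centre about (276,298). Block top corners are at (258,150), (357,212) and (203,250). I'll check these against the fit.

```bash
cat >> h.py <<'E'
def fish(p,uv,z):
    d=np.array([uv[0]-p['cx'],uv[1]-p['cy']]); r=np.hypot(*d); th=r/p['fx']
    c=np.array([*(d/r*np.sin(th)),np.cos(th)]); E=np.array(p['extrinsics']); w=E[:3,:3].T@c; o=-E[:3,:3].T@E[:3,3]
    return o+w*(z-o[2])/w[2]
E
python3 - <<'E'
from h import *
p=cam('wrist'); q=[fish(p,u,.03) for u in((258,150),(357,212),(203,250))]
print(np.round(q,4),(q[1]+q[2])/2,np.linalg.norm(q[0]-q[1]),np.linalg.norm(q[0]-q[2]),'cup',fish(p,(276,297.5),.107))
E
```

```text
[[0.5456 0.1238 0.03  ]
 [0.5309 0.0485 0.03  ]
 [0.468  0.1364 0.03  ]] [0.49941506 0.09246147 0.03      ] 0.07676943989794123 0.07860228091338824 cup [0.49624707 0.09316486 0.107     ]
```

Converted, 50 mm / 800 = 0.0625, 49 mm / 800 = 0.0613.

>>> {"api": "send_rows", "payload": {
  "rows": "0 0 0 0.0013 0 0.025 -1; 0 0 0 0.0013 0 0.0475 -1; 0 0 0 0.0013 0 0.0575 -1; 0 0 0 0.0013 0 0.0613 -1; 0 0 0 0.0013 0 0.0625 -1; 0 0 0 0.0013 0 0.0625 -1"
}}

```text
time: 7.9
eef_pos: [0.4984, 0.0949, 0.0618]
tcp_rot: [0.984, 0.181, 0.0, 0.0]
contact_force: [-0.1, 0.1, -0.8]
opening: 0.542
finger_force: 41.7
```

Converted, 2 mm / 800 = 0.0025, 1 mm / 800 = 0.0013.

>>> {"api": "send_rows", "payload": {
  "rows": "0 0 0 0 0 0.0013 -1; 0 0 0 0 0 0.0025 -1; 0 0 0 0 0 0.0025 -1"
}}

```text
time: 8.28
eef_pos: [0.4979, 0.0949, 0.0593]
tcp_rot: [0.984, 0.181, -0.0, -0.0]
contact_force: [-0.0, 0.4, -1.7]
opening: 0.539
finger_force: 41.7
```

Converted, 2 mm / 800 = 0.0025, 1 mm / 800 = 0.0013.

>>> {"api": "send_rows", "payload": {
  "rows": "0 0 0 0 0 0.0013 -1; 0 0 0 0 0 0.0013 -1; 0 0 0 0 0 0.0025 -1; 0 0 0 0 0 0.0025 -1"
}}

```text
time: 8.78
eef_pos: [0.4981, 0.0949, 0.0584]
tcp_rot: [0.984, 0.181, -0.0, 0.0]
contact_force: [-2.3, -1.0, 6.6]
opening: 0.545
finger_force: 42.5
```

Converted, -140 mm / 800 = -0.175, -130 mm / 800 = -0.1625.

>>> {"api": "send_rows", "payload": {
  "rows": "0 0 0 0 0 0 0.3; 0 0 0 0 0 0 0.5; 0 0 0 0 0 0 0.8; 0 0 0 0 0 0 0.8; 0 0 0 0 0 -0.0375 0.8; 0 0 0 0 0 -0.1 1; 0 0 0 0 0 -0.1625 1; 0 0 0 0 0 -0.175 1"
}}

```text
time: 9.78
eef_pos: [0.5003, 0.0949, 0.2018]
tcp_rot: [0.984, 0.181, 0.004, 0.001]
contact_force: [-0.2, -0.3, -0.2]
opening: 1.004
finger_force: 0.0
```

```bash
python3 wl.py brass_cup .056 w3.png; python3 rel.py .533,.293,.22,-20 .533,.293,.22,-70 ; python3 - <<'E'
from h import *
S=cam('side'); cv2.imwrite('pics/s3.png',cv2.resize(S['color'][90:260,120:330,::-1],None,fx=3,fy=3,interpolation=2))
E
```

```text
0.71 [0.4901 0.0916 0.0358] at z [0.4959 0.0937 0.056 ] px [274. 212.]
cam [0.573 0.122 0.323]
turn [  0.1  -0.1 -49.2] shift [ 102.6 -173.   -21.3] | y-ang -69.2 q6 1.2 t 9.9 pos [0.4986 0.0949 0.1986] open 0.99
turn [ 0.1 -0.2  0.8] shift [ 102.6 -173.   -21.3] | y-ang -69.2 q6 1.2 t 9.9 pos [0.4986 0.0949 0.1986] open 0.99
```

View pics/w3.png

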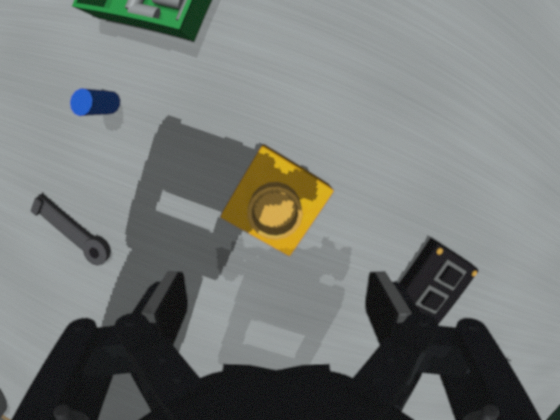

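The cup stands upright on the block: rim centre (274,209), block corners (263,144), (333,187), (291,255) and (221,214). Bush top is at (81,102).

```bash
python3 - <<'E'
from h import *
p=cam('wrist')
print('cup',fish(p,(274,209),.056)[:2],'block',np.mean([fish(p,u,.03) for u in((263,144),(333,187),(291,255),(221,214))],0)[:2],'bush top',fish(p,(81,102),.06)[:2])
S=cam('side');T=cam('top')
for P in(S,T): print([(round(d['p'],2),np.round(toworld(P,d['position']),4)) for d in ctrl.look_for(P,'bush')])
E
```

```text
cup [0.49619005 0.09544275] block [0.49661048 0.09279178] bush top [0.52955097 0.28951492]
[(0.76, array([0.5258, 0.2859, 0.0292])), (0.58, array([ 0.4454, -0.1368,  0.0203]))]
[(0.72, array([0.5326, 0.2928, 0.0599]))]
```

>>> {"api": "send_rows", "payload": {
  "rows": "0 0 0 0.025 -0.0438 -0.0063 1; 0 0 0 0.0563 -0.1 -0.0125 1; 0 0 0 0.09 -0.1563 -0.025 1; 0 0 0 0.125 -0.2138 -0.0263 1; 0 0 0 0.125 -0.2138 -0.0263 1"
}}

```text
time: 10.8
eef_pos: [0.5304, 0.2932, 0.2172]
tcp_rot: [0.983, 0.183, -0.001, -0.0]
contact_force: [0.8, 0.4, -1.0]
opening: 1.0
finger_force: 0.0
```

```bash
python3 wl.py bush .06 w4.png; python3 rel.py .5315,.2925,.05
```

```text
0.9 [0.5386 0.2994 0.0596] at z [0.5387 0.2994 0.06  ] px [272. 191.]
cam [0.604 0.321 0.337]
turn [ 0.   0.2 -0. ] shift [  2.5  -1.6 166.9] | y-ang -69.1 q6 1.54 t 10.9 pos [0.5301 0.2903 0.2169] open 1.0
```

View pics/w4.png

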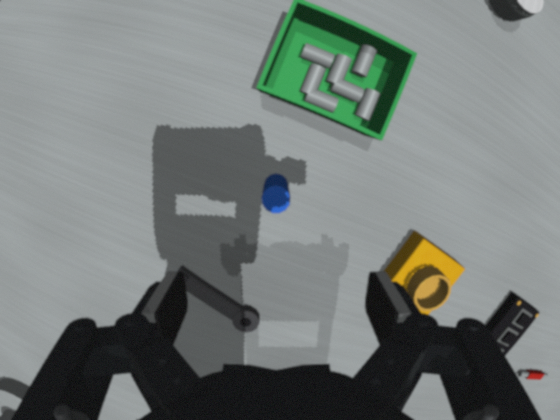

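```bash
python3 - <<'E'
from h import *
from rel import rel
p=cam('wrist'); q=fish(p,(276,199),.06); print(p['fx'],p['cx'],q); rel(q[0],q[1],.05); rel(.5315,.2925,.05)
E
```

```text
325.19226210127806 275.92158141873904 [0.5330286  0.29066131 0.06      ]
turn [ 0.   0.1 -0. ] shift [  3.4  -0.  167.1] | y-ang -69.2 q6 1.54 t 10.9 pos [0.5302 0.2896 0.2171] open 0.99
turn [ 0.   0.1 -0. ] shift [  2.6  -2.3 167.1] | y-ang -69.2 q6 1.54 t 10.9 pos [0.5302 0.2896 0.2171] open 0.99
```

Converted, 166 mm / 800 = 0.2075, 150 mm / 800 = 0.1875.

>>> {"api": "send_rows", "payload": {
  "rows": "0 0 0 0.0038 -0.0013 0.0625 1; 0 0 0 0.0038 -0.0013 0.1313 1; 0 0 0 0.0038 -0.0013 0.1875 1; 0 0 0 0.0038 -0.0013 0.2075 1; 0 0 0 0.0038 -0.0013 0.2075 1; 0 0 0 0.0038 -0.0013 0.2075 -1; 0 0 0 0.0038 -0.0013 0.2075 -1; 0 0 0 0.0038 -0.0013 0.2075 -1",
  "grip_force": 30
}}

```text
time: 11.95
eef_pos: [0.5339, 0.2926, 0.0538]
tcp_rot: [0.984, 0.181, 0.001, -0.0]
contact_force: [0.6, -1.3, -0.7]
opening: 0.375
finger_force: 0.0
```

>>> {"api": "send_rows", "payload": {
  "rows": "0 0 0 0 0 0 -1; 0 0 0 0 0 0 -1; 0 0 0 0 0 0 -1; 0 0 0 0 0 0 -1; 0 0 0 0 0 0 -1"
}}

```text
time: 12.58
eef_pos: [0.5338, 0.2927, 0.0535]
tcp_rot: [0.984, 0.181, 0.001, -0.0]
contact_force: [-1.4, 1.2, 5.5]
opening: 0.28
finger_force: 29.7
```

Converted, -105 mm / 800 = -0.1313, -100 mm / 800 = -0.125.

>>> {"api": "send_rows", "payload": {
  "rows": "0 0 0 0 0 -0.0375 -1; 0 0 0 0 0 -0.0875 -1; 0 0 0 0 0 -0.125 -1; 0 0 0 0 0 -0.1313 -1"
}}

```text
time: 13.08
eef_pos: [0.5343, 0.2926, 0.1595]
tcp_rot: [0.984, 0.181, 0.002, -0.0]
contact_force: [-0.4, 0.6, -0.3]
opening: 0.284
finger_force: 29.6
```

```bash
python3 rel.py .497,.0935,.155
```

```text
turn [ 0.  -0.3  0. ] shift [-105.7  172.9    4.1] | y-ang -69.2 q6 1.54 t 13.1 pos [0.5343 0.2926 0.1595] open 0.28
```

Converted, 173 mm / 800 = 0.2163, 164 mm / 800 = 0.205.

>>> {"api": "send_rows", "payload": {
  "rows": "0 0 0 -0.0188 0.0313 0.0025 -1; 0 0 0 -0.0475 0.0775 0.0025 -1; 0 0 0 -0.0763 0.125 0.005 -1; 0 0 0 -0.105 0.1725 0.005 -1; 0 0 0 -0.125 0.205 0.005 -1; 0 0 0 -0.1325 0.2163 0.005 -1; 0 0 0 -0.1325 0.2163 0.005 -1; 0 0 0 -0.1325 0.2163 0.005 -1"
}}

```text
time: 14.08
eef_pos: [0.4955, 0.0937, 0.1529]
tcp_rot: [0.983, 0.181, -0.0, -0.0]
contact_force: [-0.3, 0.4, -0.5]
opening: 0.281
finger_force: 29.6
```

```bash
python3 wl.py bush .165 w5.png; python3 rel.py .497,.0935,.0885; python3 - <<'E'
from h import *
S=cam('side'); cv2.imwrite('pics/s5.png',cv2.resize(S['color'][110:250,150:330,::-1],None,fx=4,fy=4,interpolation=2))
E
```

```text
0.92 [0.5025 0.099  0.1593] at z [0.5058 0.1001 0.165 ] px [268. 292.]
cam [0.569 0.121 0.273]
turn [-0.  0.  0.] shift [ 1.2  0.7 64.7] | y-ang -69.1 q6 1.19 t 14.2 pos [0.4956 0.0938 0.1532] open 0.28
```

View pics/w5.png

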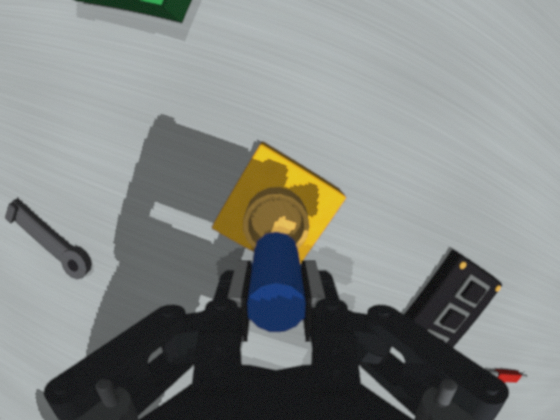

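View pics/s5.png

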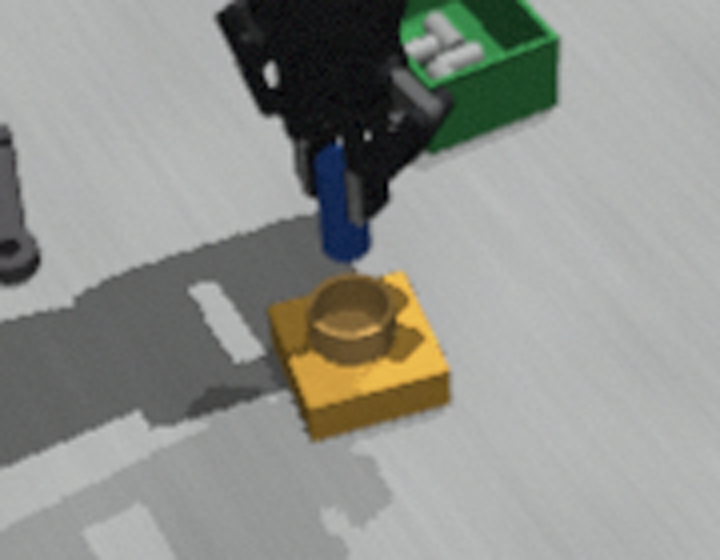

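Wrist view: the bush is held upright, top centre (277,306), and the cup rim is at (277,219). The side view agrees.

```bash
python3 - <<'E'
from h import *
p=cam('wrist'); print('bush',fish(p,(277,306),.1595),'cup',fish(p,(277,219),.056),'cupT', fish(p,(277,219),.056)-fish(p,(277,306),.1595),'bottom far edge',fish(p,(278,233),.0995))
s=ctrl.get_state();m=R.from_quat(s['tcp_rot']).as_matrix(); print('tool xy',m.T@(fish(p,(277,219),.056)-fish(p,(277,306),.1595))*1000, s['eef_pos'])
E
```

```text
bush [0.4971612  0.09318782 0.1595    ] cup [0.5005348 0.0941431 0.056    ] cupT [ 0.0033736   0.00095528 -0.1035    ] bottom far edge [0.50647555 0.09594964 0.0995    ]
tool xy [  3.49186234   0.31950007 103.49999295] [0.49559849 0.09361414 0.15327938]
```

Converted, 62 mm / 800 = 0.0775, 60 mm / 800 = 0.075.

>>> {"api": "send_rows", "payload": {
  "rows": "0 0 0 0.0025 0 0.0188 -1; 0 0 0 0.0025 0 0.0375 -1; 0 0 0 0.0025 0 0.0525 -1; 0 0 0 0.0025 0 0.0625 -1; 0 0 0 0.0025 0 0.07 -1; 0 0 0 0.0025 0 0.075 -1; 0 0 0 0.0025 0 0.0775 -1; 0 0 0 0.0025 0 0.0775 -1"
}}

```text
time: 15.28
eef_pos: [0.4975, 0.0936, 0.0915]
tcp_rot: [0.984, 0.181, 0.0, 0.0]
contact_force: [-0.1, -0.0, -0.3]
opening: 0.29
finger_force: 29.6
```

Converted, 3 mm / 800 = 0.0038, 2 mm / 800 = 0.0025.

>>> {"api": "send_rows", "payload": {
  "rows": "0 0 0 0 0 0.0013 -1; 0 0 0 0 0 0.0025 -1; 0 0 0 0 0 0.0038 -1; 0 0 0 0 0 0.0038 -1"
}}

```text
time: 15.78
eef_pos: [0.4976, 0.0936, 0.0885]
tcp_rot: [0.984, 0.181, 0.0, 0.0]
contact_force: [-1.1, 0.2, 1.1]
opening: 0.287
finger_force: 29.7
```

Converted, 1 mm / 800 = 0.0013.

>>> {"api": "send_rows", "payload": {
  "rows": "0 0 0 0 0 0.0013 -1; 0 0 0 0 0 0.0013 -1; 0 0 0 0 0 0.0013 -0.3; 0 0 0 0 0 0.0013 -0.1; 0 0 0 0 0 0.0013 0.1; 0 0 0 0 0 0.0013 0.2; 0 0 0 0 0 0.0013 0.2; 0 0 0 0 0 0.0013 0.2"
}}

```text
time: 16.77
eef_pos: [0.4974, 0.0936, 0.0873]
tcp_rot: [0.984, 0.181, -0.0, 0.0]
contact_force: [-0.2, -1.4, -0.2]
opening: 0.6
finger_force: 0.0
```

Converted, -120 mm / 800 = -0.15, -110 mm / 800 = -0.1375.

>>> {"api": "send_rows", "payload": {
  "rows": "0 0 0 0 0 -0.025 0.2; 0 0 0 0 0 -0.075 0.2; 0 0 0 0 0 -0.1375 1; 0 0 0 0 0 -0.15 1"
}}

```text
time: 17.27
eef_pos: [0.4996, 0.0936, 0.2118]
tcp_rot: [0.984, 0.181, 0.004, 0.001]
contact_force: [-0.1, -0.7, -0.6]
opening: 0.987
finger_force: 0.0
```

```bash
python3 wl.py bush .09 w6.png; python3 wl.py lever .012; python3 rel.py .375,.3105,.2,-17.2; python3 - <<'E'
from h import *
S=cam('side'); cv2.imwrite('pics/s6.png',cv2.resize(S['color'][100:260,120:330,::-1],None,fx=3,fy=3,interpolation=2))
E
```

```text
0.63 [0.5037 0.1015 0.0944] at z [0.5024 0.1012 0.09  ] px [267. 209.]
cam [0.572 0.121 0.333]
0.97 [0.3771 0.3045 0.0149] at z [0.3753 0.3062 0.012 ] px [ 73. 227.]
cam [0.571 0.121 0.329]
turn [ -0.1   0.1 -52. ] shift [ -36.5 -245.9    6.1] | y-ang -69.2 q6 1.19 t 17.5 pos [0.4965 0.0936 0.2058] open 1.0
```

View pics/s6.png

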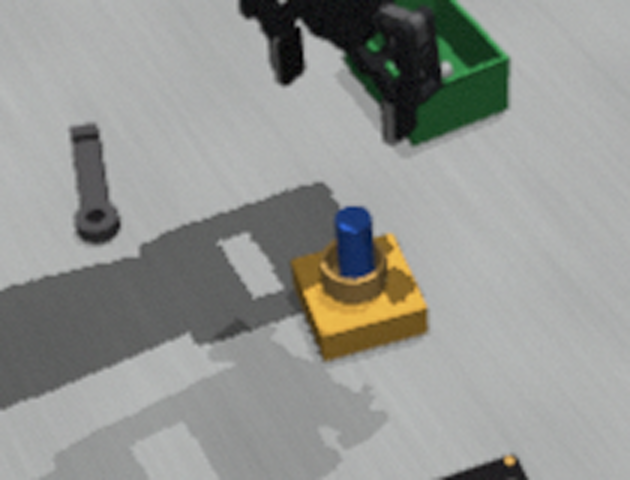

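The bush stands upright in the cup, seen in the side crop at (353,245). Next the lever.

Converted, -246 mm / 800 = -0.3075, -205 mm / 800 = -0.2563, -52 degrees / 90 = -0.5778.

>>> {"api": "send_rows", "payload": {
  "rows": "0 0 -0.1 -0.0075 -0.0513 0 1; 0 0 -0.2 -0.015 -0.1025 0.0025 1; 0 0 -0.3 -0.0225 -0.1538 0.005 1; 0 0 -0.4 -0.03 -0.205 0.0075 1; 0 0 -0.5 -0.0375 -0.2563 0.0075 1; 0 0 -0.5778 -0.045 -0.3075 0.0075 1; 0 0 -0.5778 -0.045 -0.3075 0.0075 1; 0 0 -0.5778 -0.045 -0.3075 0.0075 1"
}}

```text
time: 18.52
eef_pos: [0.3759, 0.3102, 0.1999]
tcp_rot: [0.805, 0.593, -0.001, 0.0]
contact_force: [-0.3, -0.5, -0.4]
opening: 0.998
finger_force: 0.0
```

```bash
python3 wl.py lever .012 w7.png; python3 rel.py .375,.3105,.026,-17.2
```

```text
0.57 [0.3745 0.3121 0.0127] at z [0.3745 0.3119 0.012 ] px [274. 192.]
cam [0.399 0.385 0.32 ]
turn [-0.   0.1 -0.1] shift [  0.3  -1.5 174.6] | y-ang -17.3 q6 0.78 t 18.6 pos [0.3766 0.3099 0.2006] open 1.0
```

View pics/w7.png

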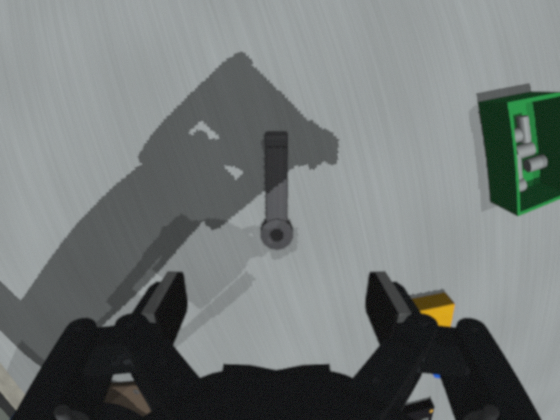

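The lever is aligned with the tool: bar vertical at column 276, boss at (277,234). Descending.

Converted, 173 mm / 800 = 0.2163, 168 mm / 800 = 0.21.

>>> {"api": "send_rows", "payload": {
  "rows": "0 0 0 0 -0.0013 0.0625 1; 0 0 0 0 -0.0013 0.1313 1; 0 0 0 0 -0.0013 0.1875 1; 0 0 0 0 -0.0013 0.21 0.4; 0 0 0 0 -0.0013 0.2163 0; 0 0 0 0 -0.0013 0.2163 0; 0 0 0 0 -0.0013 0.2163 0",
  "grip_force": 60
}}

```text
time: 19.5
eef_pos: [0.3765, 0.3114, 0.0296]
tcp_rot: [0.805, 0.593, 0.001, 0.0]
contact_force: [0.1, 0.7, 0.7]
opening: 0.5
finger_force: 0.0
```

>>> {"api": "send_rows", "payload": {
  "rows": "0 0 0 0 0 0.0038 0; 0 0 0 0 0 0.0063 0; 0 0 0 0 0 0.0063 -1; 0 0 0 0 0 0.0063 -1; 0 0 0 0 0 0.0063 -1; 0 0 0 0 0 0.0063 -1; 0 0 0 0 0 0.0063 -1; 0 0 0 0 0 0.0063 -1"
}}

```text
time: 20.5
eef_pos: [0.3755, 0.3112, 0.0236]
tcp_rot: [0.805, 0.593, 0.0, -0.0]
contact_force: [-1.4, -0.3, 5.2]
opening: 0.234
finger_force: 60.6
```

Converted, -125 mm / 800 = -0.1563, -110 mm / 800 = -0.1375.

>>> {"api": "send_rows", "payload": {
  "rows": "0 0 0 0 0 0 -1; 0 0 0 0 0 0 -1; 0 0 0 0 0 -0.025 -1; 0 0 0 0 0 -0.075 -1; 0 0 0 0 0 -0.1375 -1; 0 0 0 0 0 -0.1563 -1; 0 0 0 0 0 -0.1563 -1"
}}

```text
time: 21.38
eef_pos: [0.3755, 0.311, 0.1482]
tcp_rot: [0.805, 0.593, 0.001, 0.0]
contact_force: [-0.6, -0.1, -2.0]
opening: 0.236
finger_force: 59.9
```

```bash
python3 rel.py .4675,-.0102,.15,81.7
```

```text
turn [ 0.  -0.1 81.1] shift [-279.7  182.9   -1.8] | y-ang -17.2 q6 0.78 t 21.4 pos [0.3755 0.311  0.1482] open 0.24
```

Converted, -280 mm / 800 = -0.35, -255 mm / 800 = -0.3188, 81 degrees / 90 = 0.9.

>>> {"api": "send_rows", "payload": {
  "rows": "0 0 0.0889 -0.0313 0.0213 -0.025 -1; 0 0 0.2 -0.0813 0.0525 -0.0375 -1; 0 0 0.3111 -0.1313 0.085 -0.0375 -1; 0 0 0.4222 -0.1813 0.1188 -0.0375 -1; 0 0 0.5444 -0.2313 0.1513 -0.0375 -1; 0 0 0.6667 -0.275 0.18 -0.0375 -1; 0 0 0.7889 -0.3188 0.2088 -0.025 -1; 0 0 0.9 -0.35 0.2288 0 -1"
}}

```text
time: 22.38
eef_pos: [0.4669, -0.0121, 0.1458]
tcp_rot: [0.997, -0.075, -0.001, -0.0]
contact_force: [-0.7, 0.7, -2.1]
opening: 0.229
finger_force: 59.8
```

Converted, 40 mm / 800 = 0.05, 20 mm / 800 = 0.025.

>>> {"api": "send_rows", "payload": {
  "rows": "0 0 0 0 0 0 -1; 0 0 0 0 0 0.025 -1; 0 0 0 0 0 0.05 -1; 0 0 0 0 0 0.05 -1"
}}

```text
time: 22.88
eef_pos: [0.465, -0.0091, 0.1056]
tcp_rot: [0.998, -0.07, -0.003, -0.001]
contact_force: [0.8, -0.5, -1.3]
opening: 0.234
finger_force: 59.8
```

```bash
python3 rel.py .4675,-.0102,.025,81.7; python3 wl.py lever .095 w8.png
```

```text
turn [-0.1  0.4  0.3] shift [ 3.2  0.8 80.5] | y-ang -98.0 q6 1.47 t 22.9 pos [ 0.465  -0.0091  0.1056] open 0.23
0.66 [ 0.4813 -0.0113  0.0959] at z [ 0.4809 -0.0113  0.095 ] px [275. 258.]
cam [ 0.543 -0.021  0.225]
```

View pics/w8.png

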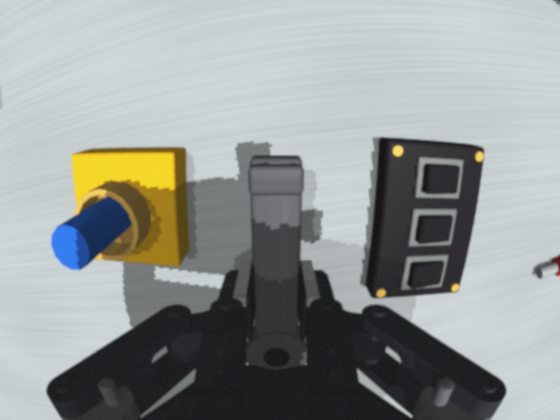

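The lever is held level, parallel to panel and block. Panel top corners are about (378,138), (484,146), (460,293) and (367,298), and I'll check the panel pose with them.

```bash
python3 - <<'E'
from h import *
p=cam('wrist'); q=np.array([fish(p,u,.022) for u in((378,138),(484,146),(460,293),(367,298))]); print(np.round(q,4),q.mean(0),[np.linalg.norm(q[i]-q[i-1]) for i in range(4)],np.arctan2(*((q[0]+q[1]-q[2]-q[3])[[1,0]])))
E
```

```text
[[ 0.5212 -0.0851  0.022 ]
 [ 0.5095 -0.1699  0.022 ]
 [ 0.3883 -0.1556  0.022 ]
 [ 0.4022 -0.0717  0.022 ]] [ 0.45530966 -0.12057329  0.022     ] [np.float64(0.11976925450673111), np.float64(0.08566187701766964), np.float64(0.12206653310652692), np.float64(0.08496241587248302)] -0.11482632323763696
```

Converted, 81 mm / 800 = 0.1013, 80 mm / 800 = 0.1.

>>> {"api": "send_rows", "payload": {
  "rows": "0 0 0 0.0025 0 0.025 -1; 0 0 0 0.005 0.0013 0.0563 -1; 0 0 0 0.005 0.0013 0.0775 -1; 0 0 0 0.005 0.0013 0.09 -1; 0 0 0 0.005 0.0013 0.0975 -1; 0 0 0 0.005 0.0013 0.1 -1; 0 0 0 0.005 0.0013 0.1013 -1; 0 0 0 0.005 0.0013 0.1013 -1"
}}

```text
time: 24.02
eef_pos: [0.4716, -0.0122, 0.0277]
tcp_rot: [0.997, -0.071, 0.0, 0.0]
contact_force: [0.9, -0.2, -1.1]
opening: 0.232
finger_force: 59.8
```

Converted, 4 mm / 800 = 0.005, 3 mm / 800 = 0.0038.

>>> {"api": "send_rows", "payload": {
  "rows": "0 0 0 -0.0025 -0.0013 0.0025 -1; 0 0 0 -0.0025 -0.0013 0.0038 -1; 0 0 0 -0.0025 -0.0013 0.005 -1; 0 0 0 -0.0025 -0.0013 0.005 -1"
}}

```text
time: 24.52
eef_pos: [0.4694, -0.0108, 0.0236]
tcp_rot: [0.997, -0.071, -0.0, -0.0]
contact_force: [-2.3, 0.4, 3.9]
opening: 0.235
finger_force: 60.3
```

Converted, -176 mm / 800 = -0.22, -140 mm / 800 = -0.175.

>>> {"api": "send_rows", "payload": {
  "rows": "0 0 0 0 0 0 -0.3; 0 0 0 0 0 0 0; 0 0 0 0 0 0 0; 0 0 0 0 0 0 0; 0 0 0 0 0 -0.0375 0; 0 0 0 0 0 -0.1 0; 0 0 0 0 0 -0.175 0.5; 0 0 0 0 0 -0.22 1"
}}

```text
time: 25.52
eef_pos: [0.4704, -0.011, 0.2028]
tcp_rot: [0.997, -0.071, 0.002, 0.0]
contact_force: [0.8, 0.6, -1.0]
opening: 0.903
finger_force: 0.0
```

```bash
python3 rel.py .4,-.2,.2,0 .3755,-.3175,.2,0; python3 - <<'E'
from fit import *
S=cam('side'); print([(round(d['p'],2),np.round(toworld(S,d['position']),4)) for d in ctrl.look_for(S,'lever')[:2]])
E
```

```text
turn [-0.2 -0.2 81.8] shift [-42.9 197.1   2.7] | y-ang -98.2 q6 1.47 t 25.5 pos [ 0.4704 -0.011   0.2028] open 0.9
turn [-0.2 -0.2 81.8] shift [-50.5 316.9   2.7] | y-ang -98.2 q6 1.47 t 25.5 pos [ 0.4704 -0.011   0.2028] open 0.9
[(0.62, array([ 0.4626, -0.0155,  0.0165]))]
```

Converted, 300 mm / 800 = 0.375, 180 mm / 800 = 0.225, -80 degrees / 90 = -0.8889.

>>> {"api": "send_rows", "payload": {
  "rows": "0 0 -0.1111 -0.0075 0.045 0.0038 1; 0 0 -0.2222 -0.015 0.09 0.0038 1; 0 0 -0.3333 -0.0225 0.135 0.0038 1; 0 0 -0.4444 -0.03 0.18 0.0038 1; 0 0 -0.5556 -0.0375 0.225 0.0038 1; 0 0 -0.6667 -0.045 0.27 0.0038 1; 0 0 -0.7778 -0.0525 0.325 0.0038 1; 0 0 -0.8889 -0.0625 0.375 0.0038 1"
}}

```text
time: 26.62
eef_pos: [0.3764, -0.3015, 0.1949]
tcp_rot: [0.808, 0.589, -0.0, -0.001]
contact_force: [0.5, 0.3, 0.4]
opening: 1.001
finger_force: 0.0
```

```bash
python3 rel.py .3755,-.3175,.2,0
```

```text
turn [ -0.1  -0.1 -17.8] shift [-15.5   4.1  -5.1] | y-ang -17.8 q6 -0.57 t 26.6 pos [ 0.3764 -0.3015  0.1949] open 1.0
```

Converted, -16 mm / 800 = -0.02, -8 mm / 800 = -0.01, -18 degrees / 90 = -0.2.

>>> {"api": "send_rows", "payload": {
  "rows": "0 0 -0.1 -0.01 0.0025 -0.0063 1; 0 0 -0.2 -0.02 0.005 -0.0063 1; 0 0 -0.2 -0.02 0.005 -0.0063 1; 0 0 -0.2 -0.02 0.005 -0.0063 1"
}}

```text
time: 27.12
eef_pos: [0.3759, -0.3164, 0.2003]
tcp_rot: [0.709, 0.705, 0.0, -0.001]
contact_force: [0.2, -1.1, 0.9]
opening: 1.003
finger_force: 0.0
```

```bash
python3 wl.py gauge .012 w9.png; python3 rel.py .3755,-.3175,.026,0
```

```text
0.95 [ 0.3709 -0.3137  0.0137] at z [ 0.3708 -0.3141  0.012 ] px [271. 191.]
cam [ 0.377 -0.239  0.321]
turn [-0.  -0.  -0.2] shift [ -1.1  -0.5 174.8] | y-ang -0.2 q6 -0.9 t 27.2 pos [ 0.3761 -0.3165  0.2008] open 1.0
```

View pics/w9.png

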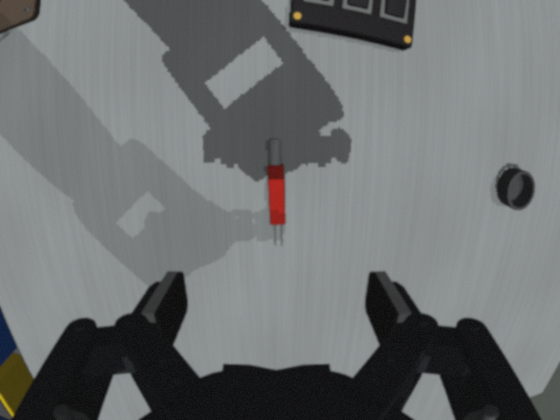

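The gauge handle is centred at (277,194) and aligned with the gripper. Descending.

>>> {"api": "send_rows", "payload": {
  "rows": "0 0 0 0.0013 0 0.0625 1; 0 0 0 0.0013 0 0.1313 1; 0 0 0 0.0013 0 0.1875 1; 0 0 0 0.0013 0 0.21 0.4; 0 0 0 0.0013 0 0.2163 0; 0 0 0 0.0013 0 0.2175 0; 0 0 0 0.0013 0 0.2175 0; 0 0 0 0.0013 0 0.2175 0",
  "grip_force": 40
}}

```text
time: 28.22
eef_pos: [0.3767, -0.3167, 0.0284]
tcp_rot: [0.708, 0.706, -0.0, 0.001]
contact_force: [0.5, -0.5, 0.2]
opening: 0.502
finger_force: 0.0
```

Converted, 3 mm / 800 = 0.0038.

>>> {"api": "send_rows", "payload": {
  "rows": "0 0 0 0 0 0.0038 0; 0 0 0 0 0 0.0038 -1; 0 0 0 0 0 0.0038 -1; 0 0 0 0 0 0.0038 -1; 0 0 0 0 0 0.0038 -1; 0 0 0 0 0 0.0038 -1; 0 0 0 0 0 0.0038 -1; 0 0 0 0 0 0.0038 -1"
}}

```text
time: 29.22
eef_pos: [0.3762, -0.3162, 0.0244]
tcp_rot: [0.708, 0.706, -0.0, 0.0]
contact_force: [-0.1, -0.3, 1.9]
opening: 0.176
finger_force: 40.1
```

Converted, -105 mm / 800 = -0.1313, -100 mm / 800 = -0.125.

>>> {"api": "send_rows", "payload": {
  "rows": "0 0 0 0 0 0 -1; 0 0 0 0 0 0 -1; 0 0 0 0 0 -0.025 -1; 0 0 0 0 0 -0.075 -1; 0 0 0 0 0 -0.125 -1; 0 0 0 0 0 -0.1313 -1; 0 0 0 0 0 -0.1313 -1"
}}

```text
time: 30.1
eef_pos: [0.3758, -0.3156, 0.1286]
tcp_rot: [0.708, 0.706, 0.0, -0.001]
contact_force: [0.6, 0.2, -0.9]
opening: 0.177
finger_force: 39.9
```

```bash
python3 rel.py .5595,-.1346,.13,-8
```

```text
turn [-0.  -0.   7.8] shift [181.5 183.2  -1.4] | y-ang -0.2 q6 -0.9 t 30.1 pos [ 0.3758 -0.3156  0.1286] open 0.18
```

Converted, 183 mm / 800 = 0.2288, 181 mm / 800 = 0.2263, 8 degrees / 90 = 0.0889.

>>> {"api": "send_rows", "payload": {
  "rows": "0 0 0.0111 0.0225 0.0225 0 -1; 0 0 0.0222 0.0625 0.0625 0 -1; 0 0 0.0444 0.1075 0.1088 0 -1; 0 0 0.0556 0.1525 0.1538 0 -1; 0 0 0.0778 0.1938 0.195 0 -1; 0 0 0.0889 0.225 0.2275 0 -1; 0 0 0.0889 0.2263 0.2288 0.025 -1; 0 0 0.0889 0.2263 0.2288 0.05 -1"
}}

```text
time: 31.1
eef_pos: [0.5579, -0.1352, 0.086]
tcp_rot: [0.755, 0.655, -0.001, -0.002]
contact_force: [0.0, -1.0, -1.1]
opening: 0.175
finger_force: 39.9
```

```bash
python3 rel.py .5595,-.1346,.0275,-8;python3 wl.py gauge .08
```

```text
turn [-0.2 -0.  -0.1] shift [ 0.8  1.8 58.5] | y-ang -8.1 q6 -0.27 t 31.1 pos [ 0.5579 -0.1352  0.086 ] open 0.18
0.64 [ 0.56   -0.1222  0.0739] at z [ 0.5604 -0.1192  0.08  ] px [276. 261.]
cam [ 0.57  -0.058  0.206]
```

Converted, 59 mm / 800 = 0.0738, 58 mm / 800 = 0.0725.

>>> {"api": "send_rows", "payload": {
  "rows": "0 0 0 0.0013 0.0025 0.0188 -1; 0 0 0 0.0013 0.0025 0.0438 -1; 0 0 0 0.0013 0.0025 0.06 -1; 0 0 0 0.0013 0.0025 0.0688 -1; 0 0 0 0.0013 0.0025 0.0725 -1; 0 0 0 0.0013 0.0025 0.0738 -1; 0 0 0 0.0013 0.0025 0.0738 -1"
}}

```text
time: 32.08
eef_pos: [0.5622, -0.1351, 0.0308]
tcp_rot: [0.756, 0.655, 0.0, 0.0]
contact_force: [-0.7, -0.2, -0.1]
opening: 0.17
finger_force: 39.9
```

Converted, 6 mm / 800 = 0.0075, 5 mm / 800 = 0.0063.

>>> {"api": "send_rows", "payload": {
  "rows": "0 0 0 0 -0.0025 0.0038 -1; 0 0 0 0 -0.0025 0.0063 -1; 0 0 0 0 -0.0025 0.0075 -1; 0 0 0 0 -0.0025 0.0075 -1; 0 0 0 0 -0.0025 0.0075 -1"
}}

```text
time: 32.7
eef_pos: [0.5598, -0.1347, 0.0245]
tcp_rot: [0.756, 0.655, -0.0, -0.0]
contact_force: [-1.9, 0.4, 0.9]
opening: 0.171
finger_force: 40.1
```

Converted, -190 mm / 800 = -0.2375, -140 mm / 800 = -0.175.

>>> {"api": "send_rows", "payload": {
  "rows": "0 0 0 0 0 0 -0.4; 0 0 0 0 0 0 -0.2; 0 0 0 0 0 0 -0.2; 0 0 0 0 0 0 -0.2; 0 0 0 0 0 -0.0375 -0.2; 0 0 0 0 0 -0.1 -0.2; 0 0 0 0 0 -0.175 -0.2; 0 0 0 0 0 -0.2375 -0.2"
}}

```text
time: 33.7
eef_pos: [0.56, -0.1347, 0.2169]
tcp_rot: [0.756, 0.655, 0.0, 0.001]
contact_force: [0.5, 0.3, 0.6]
opening: 0.401
finger_force: 0.0
```

```bash
python3 - <<'E'
from fit import *
S=cam('side','s9.png'); T=cam('top','t9.png')
for n in('gauge','lever','brass_cup','bush'):
  for P in(S,T): print(n,[(round(d['p'],2),np.round(toworld(P,d['position']),4)) for d in ctrl.look_for(P,n)[:2]])
print('gaugefit S',fit([S],'gauge',(.559,-.135,[1.43])))
E
```

```text
gauge [(0.9, array([ 0.5565, -0.1363,  0.0152]))]
gauge []
lever [(0.95, array([ 0.4619, -0.0141,  0.0129])), (0.52, array([0.6545, 0.2813, 0.0243]))]
lever [(0.8, array([ 0.4685, -0.0073,  0.0124]))]
brass_cup [(0.73, array([0.4868, 0.0798, 0.0452]))]
brass_cup [(0.71, array([0.4918, 0.0904, 0.0472])), (0.44, array([ 0.4703, -0.006 ,  0.0111]))]
bush [(0.72, array([0.4952, 0.0827, 0.0777]))]
bush [(0.52, array([0.4968, 0.0929, 0.099 ]))]
gaugefit S (array([ 0.56047146, -0.1353589 ,  1.35237899]), np.float64(0.7882674516400336))
```

View pics/s9.png

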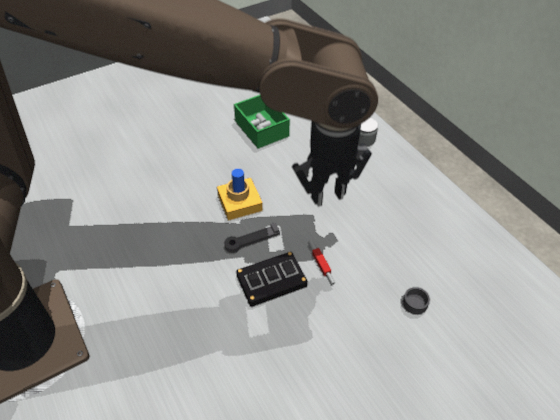

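The side view shows everything in place: bush in the cup on the block (238,185), lever between block and panel (252,238), gauge behind the panel (322,262). Tub and dark cup haven't moved.

```bash
python3 -c "
from plant import ctrl
print(ctrl.sign_off())"
```

```text
the job is handed in; nothing more can be done
None
```

The job is handed in at about 34 s of 106 s; the judge's verdict was not shown. By camera, the brass cup is on the riser block with the bush upright in it, the lever lies midway between block and panel, the gauge lies behind the panel, and the dark cup and tub have not moved.

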